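Hang the bench caddy back on its cleat rail

TASK

Hang the grey caddy, with the roll of tape still in it, on the free stretch of the aluminium rail beside the small bin: raise its front so that it tilts, set the angled strip on its rear down behind the rail's slanting top edge, then let it swing down until the two toes at its foot are under the rail and it hangs level, fully home. Leave the bottle and the filter capsule on the bench where they are.

Things in the scene. Friction and masses are not known exactly. Their poses are not given: they have to be found in the camera images.
- caddy: Open grey sheet-metal caddy, 110 (x) x 140 (y) x 122 (z) mm, 0.4 kg. Origin: centre of its underside, on the bench; +z up, +x to its rear (strip and feet). Front wall (x = -55) and side walls 48 tall; rear plate 108 tall, its rear face at x = +55; a flat brace rises along each side from the front corner to the rear plate's top. Partition at y = 0 under the grip bar.
- caddy_grip (a point): Centre of the caddy's black grip bar, at (0, 0, 112) mm in the caddy's frame. The bar is 14 mm wide (y), 20 tall, 88 long (x), with 50 mm or more free on each side: pinch it across y from above. On the way to the rail stay in front of world x = 0.55 and 150 mm clear of the bench: a flat circuit board lies between, and behind it a thin fixed cable slants up to the right.
- strip_edge (a point): Middle of the free edge of the caddy's rear strip, at (76.9, 0, 83.1) mm in the caddy's frame. The aluminium strip, 116 wide (y), 3 thick, 31 long, runs from the rear plate at (55, 0, 105) down and back at 45 degrees to this edge.
- toes (a point): Midway between the tips of the caddy's two toes, at (84.5, 0, 6) mm in its frame. Two black feet, 22 wide, at y = +45 and -45, reach back to x = 74 between z = 3 and 31; at the bottom of each a toe (z = 3 to 9) reaches back to x = 84.5.
- rack: Fixed stand with a level aluminium rail, 320 mm long (y), 6 thick (x = 0 to 6), z = 74 to 140. Origin: on the bench below the middle of the rail's front face, which looks along -x; +z up. From the rail's top a cleat bar, 3 mm thick, leans forward and up at 45 degrees. Above the rail and behind its two edges all is open. Two flat feet, 8 high, reach 95 mm forward.
- cleat_edge (a point): Front upper edge of the cleat at the middle of the rail's free stretch, at (-12.5, 34, 155.5) mm in the rack's frame. From here the rail is free for 126 mm to +y (its end) and 120 mm to -y. The strip goes in behind this edge; the room for its free edge is from here back to x = 4.
- rail_foot (a point): Front lower edge of the rail, below cleat_edge, at (0, 34, 74) mm in the rack's frame. The toes go under it with 5 mm to spare. As the toes reach 10 mm behind the rail's face the caddy can be hooked in only with its front raised, some 10 to 25 degrees; then it swings level. Let go while hooked, its weight swings its foot to the rail.
- home (a point): Where the caddy's origin is when it hangs fully home in the middle of the free stretch: (-74.5, 34, 60) mm in the rack's frame, the caddy's axes parallel to the rack's, strip on the cleat's rear slope, feet against the rail's face. Anywhere along the free stretch is as good.
- pen_bin: Narrow grey bin of the same make, 70 x 56 x 108 mm, already hanging fixed at the rail's -y end, with a marker and a screwdriver standing in it up to 75 mm above its rim of 70. Origin: centre of its underside, axes as the rack's.
- ptfe_tape: White roll of tape lying flat in the caddy's +y compartment, 48 mm across, 13 high; origin: centre of its underside.
- wash_bottle: Reagent bottle, 68 mm across, 153 high, standing on the bench at the left; origin: centre of its underside. To be left alone.
- hepa: White in-line filter capsule, 104 x 44 mm, lying on the bench; origin: below its middle. To be left alone.

How it is judged:
By the outcome, as a careful person would: the job done as asked, in the order asked, and still so for the second after the job is handed in, with the robot touching nothing.
It also fails if it takes over 45 s, if anything falls off the work surface, if the arm or the gripper's body presses on something with over 40 N, if the wrist force passes 120 N, or if a joint passes its speed limit or range.

ROBOT

A 6-joint arm with a two-finger parallel gripper is mounted at the origin on a cart in front of the work surface, level with it; the furniture and walls round the work are solid. World frame = base frame: x ahead of the robot, y to its left, z up, the work surface at z = 0. Lengths are in m, angles in rad, forces in N, time in s.
With the tool pointing down it reaches from about 0.25 to 0.725 m from the base axis. Payload 4 kg.
Tool frame: the origin (TCP) lies midway between the tips of the shut fingers; the grasp point (between the pads) lies 19 mm behind it (bot.pinch_z is the distance from the TCP to the grasp point, in m); z points along the fingers, y is the line along which they close (so a half turn about z gives the same grasp; the last joint's range is limited). The gripper opens to 85 mm and grips with 20 to 120 N. Pads are 22 mm wide; open, the fingers measure 114 mm over their backs; the gripper's body (76 mm by 85 mm) begins 54 mm behind the grasp point. The pads swing forward as they close: fully open they stand 13 mm farther back than shut.
Start: joints at [-1.156, 0.241, 0.005, 1.335, 0, 1.571], TCP at [0.202, -0.458, 0.231] pointing down, gripper open.
Joint ranges: [-2.72, 2.72], [-1.05, 1.87], [-1.09, 1.28], [-1.99, 2.15], [-1.42, 1.44], [-3.14, 3.14]. Speed limits (rad/s): [2.79, 2.79, 3.14, 3.14, 3.14, 3.14].

INTERFACE

Orientations are given as a unit quaternion [x, y, z, w].
In Python, from bench import bot, vision, get_obs gives the robot as it stands (bot), with the cameras (vision) and the readings as plain functions.
- The arm moves only by the tool steer_hand, called after "Request:" as name(argument=value, ...), one argument or row to a line, values as JSON. Schema: {"type":"object","properties":{"motion":{"type":"array","items":{"type":"array","items":{"type":"number"},"minItems":5,"maxItems":5},"minItems":1,"maxItems":8},"force":{"type":"number"},"only":{"type":"string"},"quiet":{"type":"boolean"},"lines":{"type":"string"}},"required":["motion"],"additionalProperties":false}. motion is a list of rows, 1 to 8 of them, each of 5 numbers: the finger opening in m, then dx, dy, dz in parts of the range, where 1.0 means 0.4 m, then a turn about the tool's z in normalised numbers (1 is 2 rad); each row is the pose to reach, as a shift and turn from the pose commanded when the call began, along the tool's axes at that moment; what a row does not reach only later rows make up. A row lasts 1/8 s, in which the tool goes at most 0.0625 m and 0.188 rad, less where a joint would pass 70% of its speed; a pose out of reach is approached as far as the arm can. The fingers move at their own pace and stop on an object; force is the grip in N (left out, the last holds). Time passes only in rows, so rows that do not move let the fingers close. The tool returns the time, the measured TCP pose, the force, the opening and the grip force at its end. only (a regular expression) keeps the lines of the reply that match it, lines (a string "A,B") keeps lines A to B, and quiet returns only ok. Shift and turn numbers lie between -1 and 1, and a call with a number outside is refused. Input that does not fit is refused with a message, and nothing moves.
- get_obs(): the state, without advancing time (a new reading comes with each control period).
- vision.camera(name): name is "scene" or "top" or "wrist"; returns the picture (384x512x3 uint8, red, green, blue); there is no depth.
- vision.camera_info(name): a dict with "fov_y" (degrees; the focal length in pixels is half the picture's height over the tangent of half this angle, whatever the lens; pixels are square), "cx", "cy" (the principal point, pixels), "R" (3x3) and "t" (3): a world point X has camera coordinates R X + t. Camera axes: x right, y down, z forward; pixel columns grow to the right and rows downward; lengths in m; the calibration is good to about 2 mm. A picture is of the moment at which its call begins: read the wrist's pose just before it. camera_info takes no time and is no camera call; for the wrist camera it gives the pose at the moment of the call.
- bot.close_job(): hands the job in; it is judged then, once.
The state is a dict: "clock": time; "joint_pos": joint angles; "qd": joint speeds; "joint_efforts": joint torques, N m; "tcp_pos": TCP position; "ee_rot": TCP orientation; "contact_force": force on the tool from outside, world axes, zero at the start; "wrist_torque": the same for the moment, N m; "width": finger opening in m; "gripper_force": force on a finger pad.
Only numpy, scipy, OpenCV 4.12 (cv2) and the standard library are available. Lean on these libraries where they do the work, as an engineer would, in place of code of your own. Each camera call takes 0.05 s, during which the arm holds its last target. There are 200 camera calls.

## Working session

There is one attempt and no reset: what is moved stays moved. The work goes in short steps, Python scripts to look and compute and a tool call to move; the robot and the scene stay as the last step left them, time stands still between calls to the robot, and variables do not carry over. Pictures are saved under pics/ and viewed, at most 10 in all, crops included, and the job is handed in when it is done.

```bash
ls; mkdir -p pics; python3 - <<'E'
from bench import bot, vision, get_obs
import cv2, numpy as np
a=vision.camera("scene");b=vision.camera("top")
cv2.imwrite("pics/s0.png",cv2.cvtColor(a,cv2.COLOR_RGB2BGR));cv2.imwrite("pics/t0.png",cv2.cvtColor(b,cv2.COLOR_RGB2BGR))
for n in("scene","top","wrist"):
    i=vision.camera_info(n);print(n,i["fov_y"],i["cx"],i["cy"],np.round(i["R"],3).tolist(),np.round(i["t"],3).tolist())
o=get_obs();print(o,bot.pinch_z)
E
```

```text
bench.py
pics
scene 42.014127495717986 255.11479623127755 199.74320444277242 [[-0.991, 0.136, -0.009], [0.117, 0.813, -0.571], [-0.07, -0.567, -0.821]] [0.482, 0.111, 2.013]
top 45.273018994388806 253.2905335209801 191.79843397823547 [[-0.023, -1.0, 0.003], [-0.998, 0.023, -0.062], [0.062, -0.004, -0.998]] [-0.101, 0.485, 1.626]
wrist 60.94736987350561 254.34871452016418 192.43197980175427 [[0.402, -0.915, -0.003], [-0.869, -0.383, 0.312], [-0.287, -0.123, -0.95]] [-0.499, -0.04, 0.38]
{'clock': 0.1, 'joint_pos': array([-1.15602745e+00,  2.41356921e-01,  3.88130812e-03,  1.33523713e+00,
       -1.82619790e-05,  1.57084291e+00]), 'qd': array([ 0.00049335, -0.00207327,  0.00516594,  0.00175468,  0.00012535,
        0.00020727]), 'joint_efforts': array([ 1.19066804e-04, -3.73138905e+01,  2.53009790e+01,  1.08532820e-02,
        1.60773852e-04,  6.99251856e-06]), 'tcp_pos': array([ 0.20125442, -0.45708527,  0.23050091]), 'ee_rot': array([ 9.78577153e-01,  2.05878211e-01, -2.06253499e-04, -9.35792838e-04]), 'contact_force': array([-0.10383742, -0.43250126, -0.77360631]), 'wrist_torque': array([0.00285057, 0.05846611, 0.02796218]), 'gripper_force': 0.0, 'width': 0.08535391369739015} 0.0187
```

View pics/s0.png

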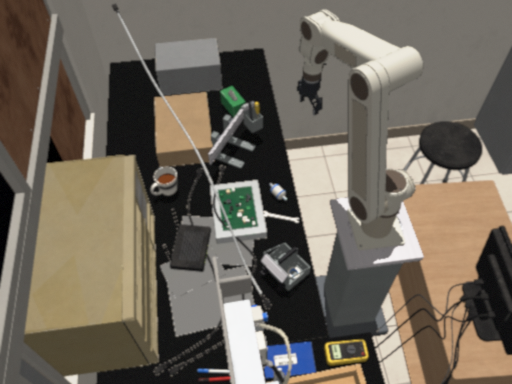

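View pics/t0.png

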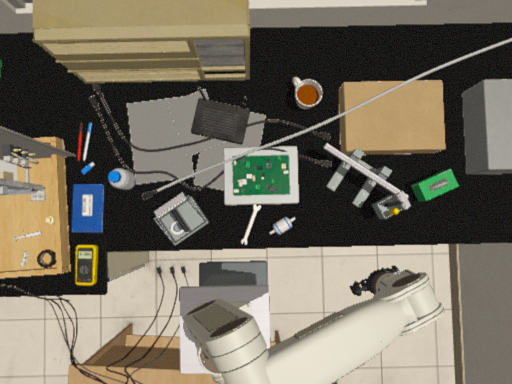

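```bash
python3 - <<'E'
import cv2, numpy as np
s=cv2.imread("pics/s0.png");t=cv2.imread("pics/t0.png")
def c(im,x,y,w,h,k): return cv2.resize(im[y:y+h,x:x+w],None,fx=k,fy=k,interpolation=cv2.INTER_CUBIC)
top=np.hstack([c(s,250,235,66,50,6),c(t,147,190,66,50,6)])
bot_=np.hstack([c(s,200,95,66,75,4*1.5),c(t,315,135,100,76,4)[:300]] if 0 else [c(s,200,95,80,60,4.95),c(t,318,135,100,75,3.96)])
bot_=np.hstack([cv2.resize(c(s,205,95,66,50,6),(396,300)),cv2.resize(c(t,318,138,99,75,4),(396,300))])
cv2.imwrite("pics/c0.png",np.vstack([top,bot_]))
E
```

```text
(no output)
```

View pics/c0.png

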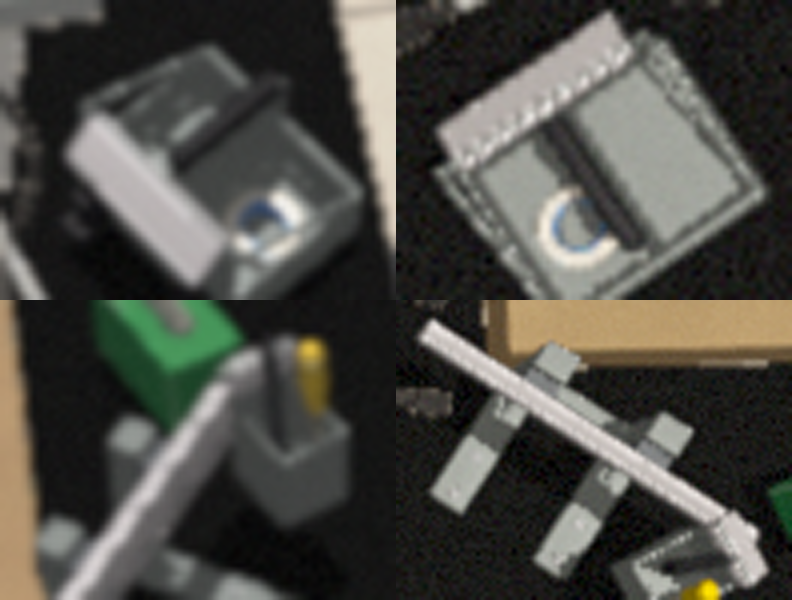

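```bash
cat > h.py <<'E'
import numpy as np
from scipy.optimize import least_squares
def proj(i,X):
    p=i["R"]@np.asarray(X,float)+i["t"]; f=192/np.tan(np.radians(i["fov_y"]/2))
    return np.array([i["cx"]+f*p[0]/p[2], i["cy"]+f*p[1]/p[2]])
def W(p,X): # pose x,y,z,yaw
    c,s=np.cos(p[3]),np.sin(p[3]); return np.array([c*X[0]-s*X[1]+p[0],s*X[0]+c*X[1]+p[1],X[2]+p[2]])
def ray(i,uv,z):
    f=192/np.tan(np.radians(i["fov_y"]/2)); R=np.array(i["R"]); C=-R.T@i["t"]
    d=R.T@np.array([(uv[0]-i["cx"])/f,(uv[1]-i["cy"])/f,1]); return C+d*(z-C[2])/d[2]
def fit(obs,p0): # obs: (info,uv,X)
    r=least_squares(lambda p:np.concatenate([proj(i,W(p,X))-uv for i,uv,X in obs]),p0,loss="soft_l1")
    return r.x,np.round(np.array([proj(i,W(r.x,X))-uv for i,uv,X in obs]),1)
E
python3 - <<'E'
from bench import bot, vision, get_obs
from h import *
S=vision.camera_info("scene");T=vision.camera_info("top")
t=lambda u,v:np.array([147+(u-396)/6,190+v/6]); s=lambda u,v:np.array([250+u/6,235+v/6])
m=lambda *a:np.array(a)/1000
obs=[(T,t(438,130),m(77,58,83)),(T,t(612,15),m(77,-58,83)),(T,t(635,245),m(-44,0,122)),
 (T,t(463,165),m(55,58,105)),(T,t(632,48),m(55,-58,105)),(T,t(766,190),m(-55,-70,48)),
 (S,s(68,155),m(77,-58,83)),(S,s(198,285),m(77,58,83)),(S,s(92,112),m(55,-58,105)),(S,s(232,240),m(55,58,105)),(S,s(362,192),m(-55,70,48)),(S,s(282,80),m(-44,0,122)),(S,s(210,45),m(-55,-70,48))]
p,r=fit(obs,[.4,.1,0,.5]);print("caddy",p.round(4),r.tolist());print("grip",W(p,m(0,0,112)).round(4))
t2=lambda u,v:np.array([318+(u-396)/4,138+(v-300)/4])
a=ray(T,t2(418,338),.1555);b=ray(T,t2(700,535),.1555);print(a,b)
y=(a-b)/np.linalg.norm(a-b);x=np.array([y[1],-y[0],0]);yaw=np.arctan2(x[1],x[0])
o=a+x*.0125-y*.16;print("rack",o,yaw)
g=o+x*-.0745+y*.034;print("home",g,np.hypot(g[0],g[1]))
print("feet",ray(T,t2(446,505),.008),ray(T,t2(548,570),.008), [((ray(T,t2(*q),.008)-o)@x) for q in((446,505),(548,570))])
E
```

```text
caddy [ 3.847e-01  1.342e-01 -1.000e-04  5.844e-01] [[0.8, 0.4], [-0.0, 0.1], [0.5, 1.0], [-1.1, -0.2], [-0.6, -0.4], [0.1, 0.7], [-0.2, -0.2], [-0.2, -0.2], [0.3, 0.6], [-1.1, 0.8], [0.2, 0.0], [-0.5, -1.7], [-0.3, 0.1]]
grip [0.3847 0.1342 0.1119]
[ 0.61388941 -0.34495782  0.1555    ] [ 0.44693938 -0.56945919  0.1555    ]
rack [ 0.52844264 -0.48080736  0.1555    ] -0.6394235217758021
home [ 0.48894979 -0.4090678   0.1555    ] 0.6375016585331551
feet [ 0.48558537 -0.3887511   0.008     ] [ 0.42528258 -0.4779706   0.008     ] [np.float64(-0.08932339435057368), np.float64(-0.08447253932804036)]
```

```bash
cat >> h.py <<'E'
from scipy.spatial.transform import Rotation as Ro
def delta(o,tgt,yaw):
    R=Ro.from_quat(o["ee_rot"]).as_matrix(); y0=np.arctan2(R[1,0],R[0,0])
    return (R.T@(np.array(tgt)-o["tcp_pos"])).round(4), round((y0-yaw+np.pi)%(2*np.pi)-np.pi,4)
RACK=np.array([.5284,-.4808,0,-.6394])
CAD=np.array([.3847,.1342,0,.5844])
E
python3 - <<'E'
from bench import bot, vision, get_obs
from h import *
o=get_obs()
for q in((-.07,.08,.27),(-.07,-.02,.27)): print(W(RACK,q),delta(o,W(RACK,q),RACK[3]))
E
```

```text
[ 0.51996535 -0.3748337   0.27      ] (array([ 0.3248,  0.0531, -0.0396]), np.float64(1.0541))
[ 0.46029394 -0.45507909  0.27      ] (array([ 0.2379,  0.1025, -0.0397]), np.float64(1.0541))
```

Careful with the scale: shifts go in shares of 0.4 m and turns go in shares of 2 rad. That gives: 0.238 m / 0.4 = 0.595, 0.2 m / 0.4 = 0.5, 1.054 rad / 2 = 0.527.

Request:
steer_hand(
  motion=[
    [0.085,0.125,0.05,-0.075,0.09],
    [0.085,0.25,0.1,-0.1,0.18],
    [0.085,0.375,0.15,-0.1,0.27],
    [0.085,0.5,0.2,-0.1,0.36],
    [0.085,0.595,0.25,-0.1,0.45],
    [0.085,0.595,0.255,-0.1,0.527],
    [0.085,0.595,0.255,-0.1,0.527],
  ],
)

```text
clock: 0.98
tcp_pos: [0.4608, -0.4546, 0.2699]
ee_rot: [0.95, -0.313, -0.001, -0.0]
contact_force: [0.6, -0.8, -0.1]
width: 0.0848
gripper_force: 0.0
```

```bash
cat > w.py <<'E'
import sys,cv2,pickle
from bench import bot, vision, get_obs
n=sys.argv[1]; i=vision.camera_info("wrist"); im=vision.camera("wrist")
cv2.imwrite(f"pics/{n}.png",cv2.cvtColor(im,cv2.COLOR_RGB2BGR)); pickle.dump(i,open(n+".pkl","wb"))
E
python3 w.py w1
```

Request:
steer_hand(
  motion=[
    [0.085,0,-0.125,0,0],
    [0.085,0,-0.25,0,0],
    [0.085,0,-0.25,0,0],
  ],
)

```text
clock: 1.4
tcp_pos: [0.5186, -0.3758, 0.2717]
ee_rot: [0.951, -0.308, 0.001, -0.002]
contact_force: [0.6, 0.0, -0.5]
width: 0.0849
gripper_force: 0.0
```

```bash
python3 w.py w2
python3 -c "
import cv2,numpy as np
a=cv2.imread('pics/w1.png');b=cv2.imread('pics/w2.png')
cv2.imwrite('pics/w12.png',cv2.resize(np.vstack([a[60:360],b[60:360]]),None,fx=1,fy=1))"
```

```text
(no output)
```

View pics/w12.png

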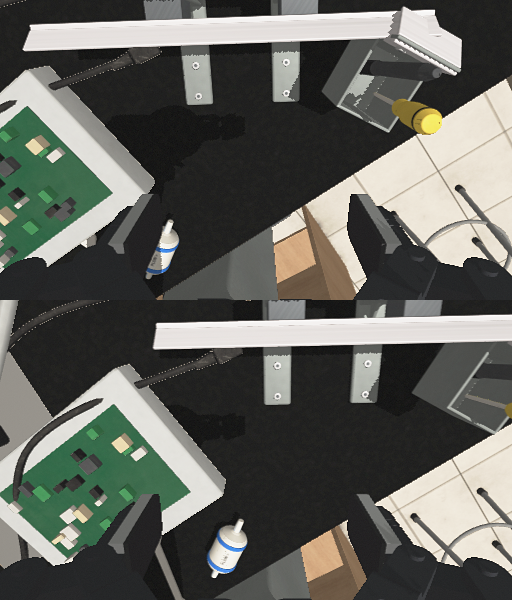

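```bash
python3 -c "
import cv2,numpy as np
a=cv2.imread('pics/w1.png');b=cv2.imread('pics/w2.png')
c=lambda m,x,y:cv2.resize(m[y:y+74,x:x+98],None,fx=4,fy=4,interpolation=cv2.INTER_CUBIC)
cv2.imwrite('pics/c1.png',np.vstack([np.hstack([c(a,10,70),c(a,320,60)]),np.hstack([c(b,140,70),c(b,414,60)])]))"
```

```text
(no output)
```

View pics/c1.png

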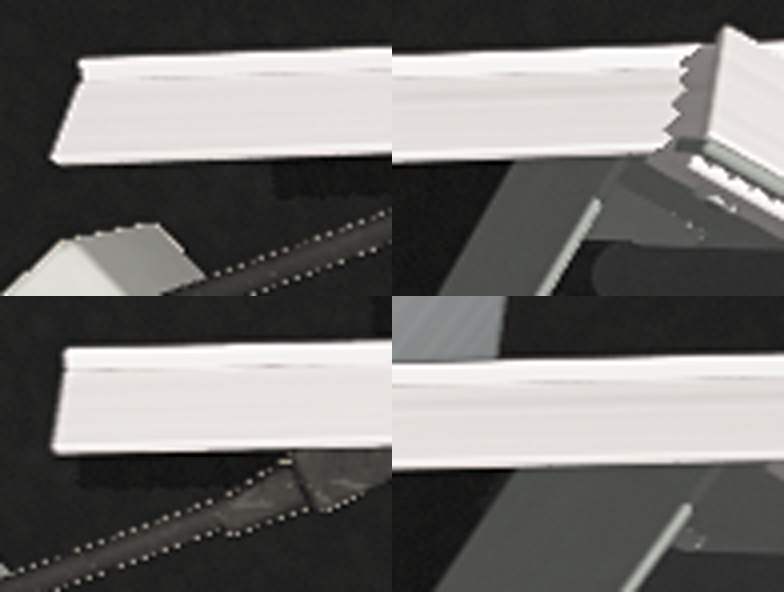

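```bash
cat > r.py <<'E'
from bench import bot, vision, get_obs
from h import *
import pickle
a,b=[pickle.load(open(f"w{k}.pkl","rb")) for k in(1,2)]
r=least_squares(lambda X:np.r_[proj(a,X)-(22.4,109.9),proj(b,X)-(152.9,108.6)],[.6,-.35,.15]);print("end",r.x.round(4),r.fun.round(1))
for i,l,q in((a,(22.4,109.9),(384.1,97.6)),(b,(152.9,108.6),(511.6,100.9))):
    A=ray(i,l,.1555);B=ray(i,q,.1555);y=(A-B)/np.linalg.norm(A-B);x=np.array([y[1],-y[0],0])
    print(A.round(4),B.round(4),"yaw",np.arctan2(x[1],x[0]).round(4),"o",(A+.0125*x-.16*y).round(4))
o=get_obs(); print(np.array(o["tcp_pos"]).round(4),(-np.array(b["R"]).T@b["t"]).round(3))
g=W(CAD,(-.02,0,0));print(g)
for z in(.27,.20,.112-bot.pinch_z): print(delta(o,[g[0],g[1],z],CAD[3]))
E
python3 r.py
```

```text
end [ 0.6159 -0.3492  0.1551] [ 0.   0.1  0.  -0.1]
[ 0.6159 -0.3496  0.1555] [ 0.4602 -0.5751  0.1555] yaw -0.6042 o [ 0.5352 -0.4883  0.1555]
[ 0.6158 -0.3493  0.1555] [ 0.4608 -0.5733  0.1555] yaw -0.605 o [ 0.5351 -0.488   0.1555]
[ 0.5177 -0.3772  0.2718] [ 0.584 -0.424  0.413]
[0.36801913 0.12316602 0.        ]
(array([-0.4151, -0.3169,  0.0026]), np.float64(-1.2126))
(array([-0.4151, -0.3167,  0.0726]), np.float64(-1.2126))
(array([-0.4152, -0.3163,  0.1793]), np.float64(-1.2126))
```

Scaled: -0.4 m / 0.4 = -1, -0.25 m / 0.4 = -0.625, -1.2126 rad / 2 = -0.6063.

Request:
steer_hand(
  motion=[
    [0.085,-0.125,-0.0875,0,-0.085],
    [0.085,-0.25,-0.175,0,-0.17],
    [0.085,-0.375,-0.2625,0,-0.255],
    [0.085,-0.5,-0.375,0,-0.34],
    [0.085,-0.625,-0.475,0,-0.425],
    [0.085,-0.75,-0.575,0,-0.51],
    [0.085,-0.875,-0.6625,0,-0.6],
    [0.085,-1,-0.75,0,-0.6063],
  ],
)

```text
clock: 2.45
tcp_pos: [0.3727, 0.0959, 0.2728]
ee_rot: [0.958, 0.286, 0.002, -0.001]
contact_force: [1.7, 0.9, 0.1]
width: 0.0848
gripper_force: 0.0
```

Request:
steer_hand(
  motion=[
    [0.085,-0.05,0,0,0],
    [0.085,-0.05,0,0,0],
  ],
)

```text
clock: 2.7
tcp_pos: [0.3558, 0.0842, 0.2726]
ee_rot: [0.958, 0.287, 0.002, -0.001]
contact_force: [-0.2, 0.6, 0.5]
width: 0.0848
gripper_force: 0.0
```

```bash
python3 w.py w3
sed -i 's/^RACK=.*/RACK=np.array([.5351,-.4881,0,-.6046])/' h.py
python3 - <<'E'
from bench import bot, vision, get_obs
from h import *
import cv2
i=vision.camera_info("wrist"); im=cv2.imread("pics/w3.png")
for X in((.0769,.058,.0831),(.0769,-.058,.0831),(.055,.058,.105),(.055,-.058,.105),(-.044,.007,.122),(-.044,-.007,.122),(.044,.007,.122),(-.055,.07,.048),(-.055,-.07,.048)):
    u=proj(i,W(CAD,X)); cv2.circle(im,tuple(int(round(k)) for k in u),3,(0,0,255),1)
cv2.imwrite("pics/w3m.png",cv2.resize(im,None,fx=1.5,fy=1.5,interpolation=cv2.INTER_CUBIC))
print(get_obs()["tcp_pos"])
E
```

```text
[0.35676225 0.08391583 0.2726767 ]
```

View pics/w3m.png

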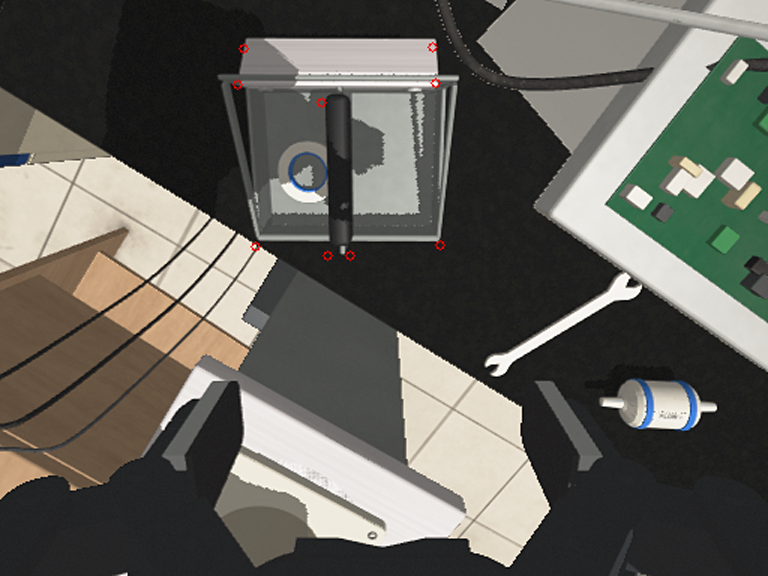

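```bash
python3 - <<'E'
from bench import bot, vision, get_obs
from h import *
import pickle
i=pickle.load(open("w3.pkl","rb")); m=lambda *a:np.array(a)/1000
obs=[(i,np.array(u)/1.5,X) for u,X in (((246,38),m(77,58,83)),((438,38),m(77,-58,83)),((329,242),m(-44,7,122)),((353,242),m(-44,-7,122)),((257,240),m(-55,70,48)),((441,240),m(-55,-70,48)))]
p,r=fit(obs,CAD);print(p.round(4),r.tolist())
r4=least_squares(lambda q:np.concatenate([proj(k,W(np.r_[q[:2],0,q[2]],X))-u for k,u,X in obs]),CAD[[0,1,3]],loss="soft_l1");print(r4.x.round(4),r4.fun.round(1))
q=np.r_[r4.x[:2],0,r4.x[2]]; g=W(q,(-.027,0,0)); o=get_obs()
for z in(.15,.093): print(g,delta(o,[g[0],g[1],z],q[3]))
E
```

```text
[ 0.3894  0.1359 -0.0008  0.5784] [[0.5, -0.5], [-0.9, -0.1], [0.4, 2.4], [-0.4, 2.5], [0.2, -1.6], [0.0, -1.1]]
[0.3894 0.1358 0.5783] [ 0.4 -0.6 -0.7 -0.2  0.4  2.7 -0.3  2.8  0.1 -1.4  0.2 -0.9]
[0.36674054 0.12102106 0.        ] (array([ 0.0281, -0.0255,  0.1228]), np.float64(0.002))
[0.36674054 0.12102106 0.        ] (array([ 0.0279, -0.0255,  0.1798]), np.float64(0.002))
```

Scaled: 0.18 m / 0.4 = 0.45, 0.15 m / 0.4 = 0.375.

Request:
steer_hand(
  motion=[
    [0.085,0.07,-0.0638,0.125,0],
    [0.085,0.07,-0.0638,0.25,0],
    [0.085,0.07,-0.0638,0.375,0],
    [0.085,0.07,-0.0638,0.45,0],
    [0.085,0.07,-0.0638,0.45,0],
  ],
)

```text
clock: 3.38
tcp_pos: [0.3653, 0.1198, 0.0905]
ee_rot: [0.959, 0.285, -0.001, -0.001]
contact_force: [0.2, 0.8, -0.0]
width: 0.0851
gripper_force: 0.0
```

Request:
steer_hand(
  motion=[
    [0.0,0,0,0,0],
    [0.0,0,0,0,0],
    [0.0,0,0,0,0],
    [0.0,0,0,0,0],
    [0.0,0,0,0,0],
  ],
  force=20,
)

```text
clock: 4.0
tcp_pos: [0.3669, 0.122, 0.093]
ee_rot: [0.958, 0.287, 0.002, -0.001]
contact_force: [-1.0, -0.1, 5.2]
width: 0.0138
gripper_force: 27.9
```

Gripped on a 14 mm bar. Now lift 28 mm softly and look at the tilt.

Scaled: -0.03 m / 0.4 = -0.075, -0.02 m / 0.4 = -0.05.

Request:
steer_hand(
  motion=[
    [0.0,0,0,-0.025,0],
    [0.0,0,0,-0.05,0],
    [0.0,0,0,-0.075,0],
    [0.0,0,0,-0.075,0],
    [0.0,0,0,-0.075,0],
  ],
  force=20,
)

```text
clock: 4.62
tcp_pos: [0.3663, 0.1216, 0.1223]
ee_rot: [0.958, 0.286, 0.001, -0.001]
contact_force: [0.1, -0.7, -4.2]
width: 0.0135
gripper_force: 26.6
```

```bash
python3 w.py w4; python3 - <<'E'
import cv2
im=cv2.imread("pics/w4.png"); cv2.imwrite("pics/w4b.png",cv2.resize(im,None,fx=1.5,fy=1.5,interpolation=cv2.INTER_CUBIC))
E
```

```text
(no output)
```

View pics/w4b.png

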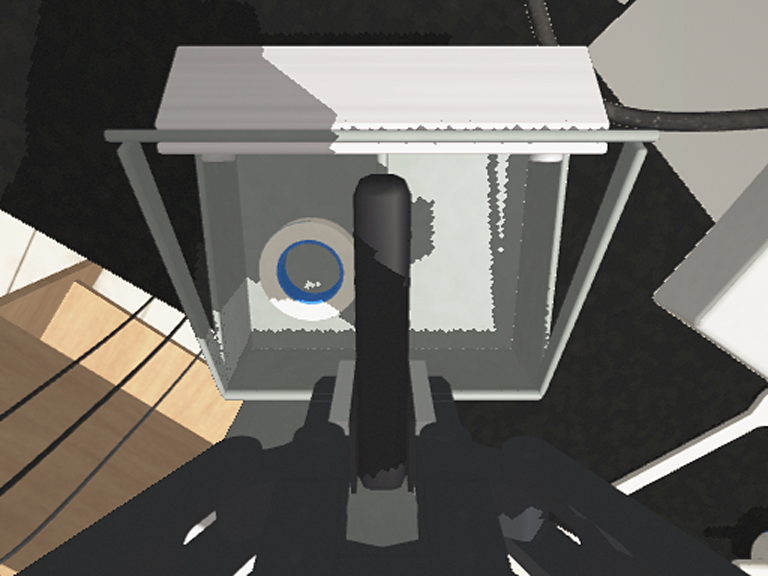

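```bash
cat > pf.py <<'E'
from h import *
import pickle
def pitchfit(i,o,uv,free=True):
    R=Ro.from_quat(o["ee_rot"]).as_matrix(); yaw=np.arctan2(R[1,0],R[0,0]); tc=np.array(o["tcp_pos"])
    pts=np.array([k for _,k in uv])/1000; px=np.array([k for k,_ in uv])/1.5
    # q: pitch, yaw err, caddy origin (world)
    mk=lambda q:(Ro.from_euler("ZY",[yaw+q[1],q[0]]).apply(pts)+q[2:5])
    c0=tc+[0,0,.019]-Ro.from_euler("Z",yaw).apply([-.027,0,.112])
    r=least_squares(lambda q:np.concatenate([proj(i,X)-u for X,u in zip(mk(q),px)]),np.r_[.1,0,c0],loss="soft_l1")
    Rt=Ro.from_euler("ZY",[yaw+r.x[1],r.x[0]])
    print("pitch deg",np.degrees(r.x[0]).round(1),"yawerr",r.x[1].round(3),"res",r.fun.round(1))
    print("grip pt in caddy",(Rt.inv().apply(tc+[0,0,.019]-r.x[2:5])).round(4))
    print("lowest toe z",(Rt.apply([.0845,0,.003])+r.x[2:5]).round(4))
    return r.x,Rt
E
python3 - <<'E'
from pf import *
from bench import bot, vision, get_obs
i=pickle.load(open("w4.pkl","rb"));o=get_obs()
uv=[((177,46),(77,58,83)),((588,46),(77,-58,83)),((224,398),(-55,70,48)),((545,398),(-55,-70,48)),((382,176),(44,0,120)),((105,135),(55,70,108)),((658,135),(55,-70,108))]
pitchfit(i,o,uv)
E
```

```text
pitch deg 0.5 yawerr 0.006 res [ 1.4  3.3 -1.8  1.3 -0.7 -0.3  0.  -1.1  0.2  1.8 -1.2 -2.3  3.  -4.8]
grip pt in caddy [-0.025   0.0009  0.1138]
lowest toe z [0.457  0.1808 0.0293]
```

Request:
steer_hand(
  motion=[
    [0.0,0,0,0,0],
    [0.0,0,0,-0.125,0],
    [0.0,0,0,-0.25,0],
    [0.0,0,0,-0.3575,0],
    [0.0,0,0,-0.3575,0],
  ],
  force=60,
)

```text
clock: 5.3
tcp_pos: [0.3684, 0.122, 0.2685]
ee_rot: [0.958, 0.286, 0.005, -0.001]
contact_force: [-1.1, 0.2, -4.4]
width: 0.0128
gripper_force: 63.5
```

```bash
python3 - <<'E'
from bench import bot, vision, get_obs
from h import *
o=get_obs(); g=W(RACK,(-.197,.04,0)); print(g,delta(o,[g[0],g[1],.265],RACK[3]))
E
```

```text
[ 0.3957596  -0.34320951  0.        ] (array([-0.2324,  0.4039,  0.0014]), np.float64(1.1856))
```

Scaled: 0.365 m / 0.4 = 0.9125, 0.32 m / 0.4 = 0.8, 1.12 rad / 2 = 0.56.

Request:
steer_hand(
  motion=[
    [0.0,-0.0375,0.075,0,0.05],
    [0.0,-0.1,0.175,0,0.125],
    [0.0,-0.17,0.3,0,0.2],
    [0.0,-0.2425,0.425,0,0.275],
    [0.0,-0.3125,0.55,0,0.35],
    [0.0,-0.3875,0.675,0,0.425],
    [0.0,-0.4575,0.8,0,0.5],
    [0.0,-0.525,0.9125,0,0.56],
  ],
)

```text
clock: 6.3
tcp_pos: [0.39, -0.3007, 0.262]
ee_rot: [0.963, -0.269, -0.001, -0.002]
contact_force: [1.6, 0.1, -3.6]
width: 0.0127
gripper_force: 63.4
```

Request:
steer_hand(
  motion=[
    [0.0,0.025,0.05,0,0.03],
    [0.0,0.025,0.05,0,0.03],
    [0,0.025,0.05,0,0.03],
  ],
)

```text
clock: 6.68
tcp_pos: [0.3888, -0.3201, 0.2632]
ee_rot: [0.956, -0.295, -0.001, -0.002]
contact_force: [0.4, 0.5, -3.7]
width: 0.013
gripper_force: 63.4
```

```bash
python3 w.py w5; python3 - <<'E'
from bench import bot, vision, get_obs
from h import *
o=get_obs(); g=W(RACK,(-.197,.04,0)); print(g,delta(o,[g[0],g[1],.265],RACK[3]))
import cv2
im=cv2.imread("pics/w5.png"); cv2.imwrite("pics/w5b.png",cv2.resize(im,None,fx=1.5,fy=1.5,interpolation=cv2.INTER_CUBIC))
E
```

```text
[ 0.3957596  -0.34320951  0.        ] (array([ 0.0186,  0.0154, -0.0015]), np.float64(0.0073))
```

Scaled: 0.094 m / 0.4 = 0.235, 0.067 m / 0.4 = 0.1675, 0.007 rad / 2 = 0.0035.

Request:
steer_hand(
  motion=[
    [0.0,0.0465,0.0385,-0.0038,0.0035],
    [0.0,0.0465,0.0385,0.0875,0.0035],
    [0.0,0.0465,0.0385,0.1675,0.0035],
    [0.0,0.15,0.0385,0.1675,0.0035],
    [0.0,0.235,0.0385,0.1675,0.0035],
    [0.0,0.235,0.0385,0.1675,0.0035],
    [0.0,0.235,0.0385,0.1675,0.0035],
  ],
)

```text
clock: 7.6
tcp_pos: [0.4582, -0.3855, 0.197]
ee_rot: [0.955, -0.298, -0.0, -0.002]
contact_force: [-1.2, -0.4, -4.0]
width: 0.0128
gripper_force: 63.2
```

```bash
python3 w.py w5; python3 - <<'E'
from bench import bot, vision, get_obs
from h import *
o=get_obs(); g=W(RACK,(-.1115,.04,0)); print(g,delta(o,[g[0],g[1],.197],RACK[3]))
import cv2
im=cv2.imread("pics/w5.png"); cv2.imwrite("pics/w5b.png",cv2.resize(im,None,fx=1.5,fy=1.5,interpolation=cv2.INTER_CUBIC))
E
```

```text
[ 0.46610298 -0.39181054  0.        ] (array([0.0102, 0.0005, 0.0002]), np.float64(-0.0001))
```

View pics/w5b.png

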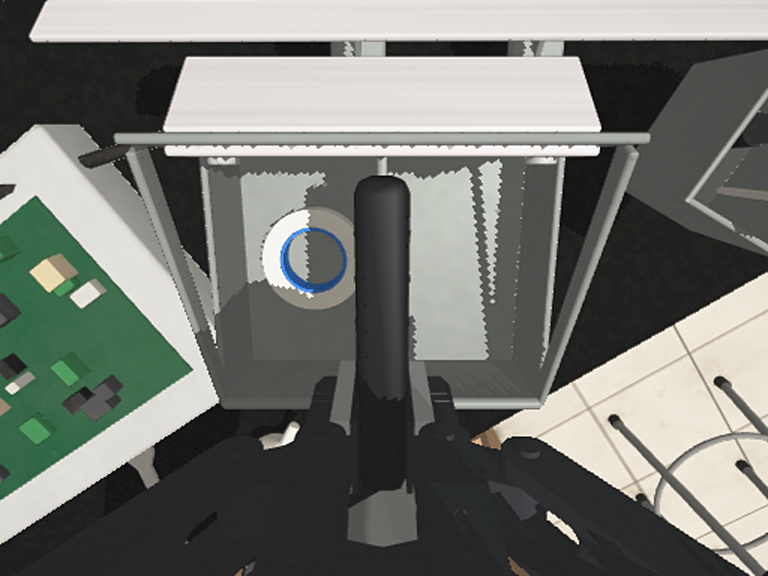

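Scaled: 0.027 m / 0.4 = 0.0675, 0.01 m / 0.4 = 0.025.

Request:
steer_hand(
  motion=[
    [0.0,0,0,0,0],
    [0.0,0.025,0,0,0],
    [0.0,0.05,0,-0.02,0],
    [0.0,0.0675,0,-0.0375,0],
    [0.0,0.0675,0,-0.0375,0],
  ],
  force=20,
)

```text
clock: 8.28
tcp_pos: [0.4801, -0.4022, 0.2119]
ee_rot: [0.954, -0.298, -0.0, -0.002]
contact_force: [-2.7, 1.4, -3.1]
width: 0.0131
gripper_force: 63.1
```

```bash
python3 w.py w6; python3 - <<'E'
from bench import bot, vision, get_obs
o=get_obs();print(o["contact_force"],o["wrist_torque"],o["tcp_pos"])
E
```

```text
[-2.86064604  1.67906174 -2.80009899] [0.50197432 0.80920966 0.0926905 ] [ 0.480004   -0.40214064  0.21184771]
```

Scaled: 0.015 m / 0.4 = 0.0375, -0.012 m / 0.4 = -0.03.

Request:
steer_hand(
  motion=[
    [0.0,0.0125,0,-0.01,0],
    [0.0,0.025,0,-0.0213,0],
    [0.0,0.0375,0,-0.03,0],
    [0.0,0.0375,0,-0.03,0],
  ],
  force=20,
)

```text
clock: 8.82
tcp_pos: [0.4934, -0.4114, 0.2246]
ee_rot: [0.954, -0.298, 0.001, -0.001]
contact_force: [-2.8, 2.0, -4.9]
width: 0.013
gripper_force: 62.7
```

```bash
python3 w.py w7; python3 - <<'E'
from bench import bot, vision, get_obs
o=get_obs();print(o["contact_force"],o["wrist_torque"],o["tcp_pos"],o["gripper_force"])
import cv2
im=cv2.imread("pics/w7.png"); cv2.imwrite("pics/w7b.png",cv2.resize(im,None,fx=1.5,fy=1.5,interpolation=cv2.INTER_CUBIC))
E
```

```text
[-1.65999578  1.02149293 -3.84158701] [0.45919268 0.63126719 0.09064042] [ 0.49330967 -0.41129468  0.22448552] 62.71360158920288
```

View pics/w7b.png

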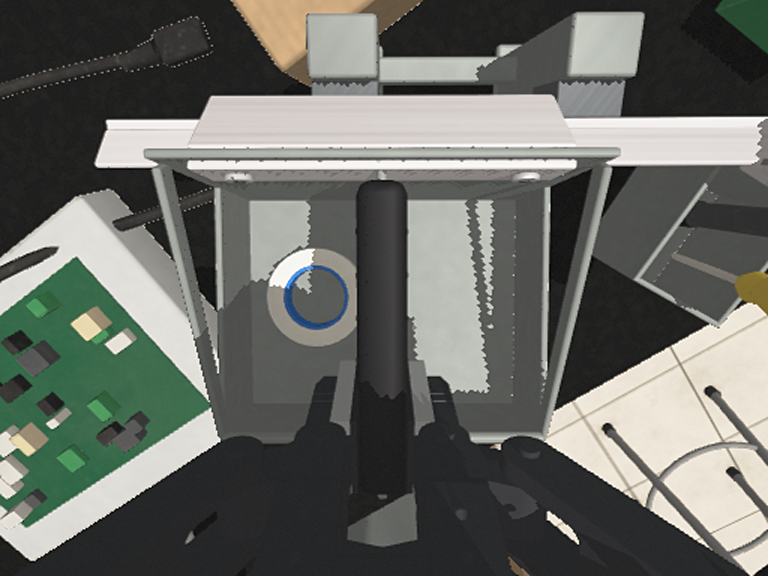

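```bash
cat > k.py <<'E'
from pf import *
from bench import bot, vision, get_obs
i=pickle.load(open("w7.pkl","rb"));o=get_obs()
uv=[((211,96),(77,58,83)),((556,96),(77,-58,83)),((221,440),(-55,70,48)),((549,440),(-55,-70,48)),((382,180),(44,0,120)),((146,153),(55,70,108)),((620,153),(55,-70,108))]
q,Rt=pitchfit(i,o,uv)
c,s=np.cos(RACK[3]),np.sin(RACK[3])
def inr(X): d=np.array(X)-RACK[:3]; return np.array([c*d[0]+s*d[1],-s*d[0]+c*d[1],d[2]]).round(4)
for n,P in(("edge",(.0769,0,.0831)),("toe",(.0845,0,.006)),("toetop",(.0845,0,.009)),("plate",(.055,0,.07)),("grip",(-.025,0,.112))): print(n,inr(Rt.apply(P)+q[2:5]))
print("tcp",inr(o["tcp_pos"]))
# kinematic: assume grip pt (-.025,0,.112) at tcp+.019, pitch from toe-on-rail contact
E
python3 k.py
```

```text
pitch deg 14.2 yawerr 0.005 res [ 0.7  2.6 -1.3  1.2  0.3  0.  -1.  -0.4  0.4  0.7 -1.9 -1.8  2.4 -3.6]
grip pt in caddy [-0.0238  0.0007  0.115 ]
lowest toe z [ 0.5569 -0.4557  0.1083]
edge [0.0118 0.0391 0.1878]
toe [0.0002 0.0391 0.1112]
toetop [0.0009 0.0391 0.1141]
plate [-0.0127  0.039   0.1805]
grip [-0.0799  0.0388  0.2409]
tcp [-0.078   0.0394  0.2245]
```

Careful with the scale: shifts go in shares of 0.4 m and turns go in shares of 2 rad. That gives: 0.038 m / 0.4 = 0.095, -0.012 m / 0.4 = -0.03.

Request:
steer_hand(
  motion=[
    [0.0,-0.0325,0,0,0],
    [0.0,-0.0325,0,0,0],
    [0.0,-0.03,0,0.0375,0],
    [0.0,-0.03,0,0.075,0],
    [0.0,-0.03,0,0.095,0],
    [0.0,-0.03,0,0.095,0],
  ],
  force=20,
)

```text
clock: 9.62
tcp_pos: [0.4825, -0.4036, 0.1845]
ee_rot: [0.954, -0.298, -0.001, -0.002]
contact_force: [-0.0, 0.1, -3.6]
width: 0.0129
gripper_force: 62.7
```

```bash
sed -i 's/w7.pkl/w7.pkl/' k.py; python3 - <<'E'
from bench import bot, vision, get_obs
from h import *
o=get_obs();d=np.array(o["tcp_pos"])-RACK[:3];c,s=np.cos(RACK[3]),np.sin(RACK[3]);t=np.array([c*d[0]+s*d[1],-s*d[0]+c*d[1],d[2]])
print("tcp",t,"edge pred",t-[-.078,.0394,.2245]+[.0118,.0391,.1878],o["contact_force"],o["wrist_torque"])
E
```

```text
tcp [-0.09128679  0.03964715  0.18450183] edge pred [-0.00148679  0.03934715  0.14780183] [-0.03317345  0.09663961 -3.64746452] [0.02759651 0.07169418 0.00225676]
```

Scaled: 0.004 m / 0.4 = 0.01, 0.002 m / 0.4 = 0.005.

Request:
steer_hand(
  motion=[
    [0.0,0.005,0,0.01,0],
    [0.0,0.005,0,0.01,0],
  ],
)

```text
clock: 9.88
tcp_pos: [0.4849, -0.4053, 0.1822]
ee_rot: [0.954, -0.298, 0.001, -0.002]
contact_force: [-1.6, -0.2, -3.2]
width: 0.0127
gripper_force: 62.7
```

```bash
python3 w.py w8; python3 - <<'E'
from bench import bot, vision, get_obs
from h import *
o=get_obs();d=np.array(o["tcp_pos"])-RACK[:3];c,s=np.cos(RACK[3]),np.sin(RACK[3]);t=np.array([c*d[0]+s*d[1],-s*d[0]+c*d[1],d[2]])
print("tcp",t,"edge pred",t-[-.078,.0394,.2245]+[.0118,.0391,.1878],o["contact_force"],o["wrist_torque"])
E
```

```text
tcp [-0.08840261  0.03957275  0.18235928] edge pred [0.00139739 0.03927275 0.14565928] [ 0.4601372  -0.28486193 -2.96191076] [0.05974321 0.04814284 0.02319477]
```

Scaled: 0.017 m / 0.4 = 0.0425, -0.006 m / 0.4 = -0.015.

Request:
steer_hand(
  motion=[
    [0.0,-0.0025,0,0.015,0],
    [0.0,-0.0075,0,0.0275,0],
    [0.0,-0.015,0,0.0425,0],
    [0.0,-0.015,0,0.0425,0],
  ],
)

```text
clock: 10.42
tcp_pos: [0.4808, -0.4025, 0.1658]
ee_rot: [0.954, -0.298, 0.002, -0.001]
contact_force: [4.6, -3.6, 1.1]
width: 0.013
gripper_force: 63.1
```

```bash
python3 w.py w9; python3 - <<'E'
from bench import bot, vision, get_obs
from h import *
o=get_obs();d=np.array(o["tcp_pos"])-RACK[:3];c,s=np.cos(RACK[3]),np.sin(RACK[3]);t=np.array([c*d[0]+s*d[1],-s*d[0]+c*d[1],d[2]])
print("tcp",t,o["contact_force"],o["wrist_torque"])
import cv2
im=cv2.imread("pics/w9.png"); cv2.imwrite("pics/w9b.png",cv2.resize(im,None,fx=1.5,fy=1.5,interpolation=cv2.INTER_CUBIC))
E
```

```text
tcp [-0.09324459  0.03955403  0.16588602] [ 3.66635777 -3.27621153 -0.24911319] [-0.93123706 -1.09997503  0.07973722]
```

Request:
steer_hand(
  motion=[
    [0.03,0,0,0,0],
    [0.05,0,0,0,0],
    [0.07,0,0,0,0],
    [0.07,0,0,0,0],
    [0.07,0,0,0,0],
    [0.07,0,0,0,0],
  ],
)

```text
clock: 11.22
tcp_pos: [0.4798, -0.4016, 0.1651]
ee_rot: [0.954, -0.298, 0.0, -0.002]
contact_force: [-0.1, 0.2, 0.7]
width: 0.0698
gripper_force: 0.0
```

Request:
steer_hand(
  motion=[
    [0.07,0,0,-0.125,0],
    [0.07,0,0,-0.25,0],
    [0.07,-0.125,0,-0.325,0],
    [0.07,-0.2,0,-0.325,0],
    [0.07,-0.2,0,-0.325,0],
  ],
)

```text
clock: 11.85
tcp_pos: [0.4125, -0.3556, 0.2966]
ee_rot: [0.954, -0.299, 0.001, -0.001]
contact_force: [1.8, -0.5, -0.2]
width: 0.07
gripper_force: 0.0
```

```bash
python3 w.py w10; python3 - <<'E'
from bench import bot, vision, get_obs
from h import *
import cv2
i=vision.camera_info("wrist"); im=cv2.imread("pics/w10.png")
H=np.r_[W(RACK,(-.0745,.0395,.06)),RACK[3]]
for X in((.055,.058,.105),(.055,-.058,.105),(-.044,.007,.122),(-.044,-.007,.122),(-.055,.07,.048),(-.055,-.07,.048)):
    cv2.circle(im,tuple(int(round(k)) for k in proj(i,W(H,X))),2,(0,0,255),1)
im=cv2.resize(im,None,fx=1.1,fy=1.1,interpolation=cv2.INTER_CUBIC)[:300]
s=cv2.cvtColor(vision.camera("scene"),cv2.COLOR_RGB2BGR)[90:190,190:290]
im=np.hstack([im[:, :500],cv2.resize(s,(300,300),interpolation=cv2.INTER_CUBIC)])
cv2.imwrite("pics/fin.png",im)
E
```

```text
(no output)
```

View pics/fin.png

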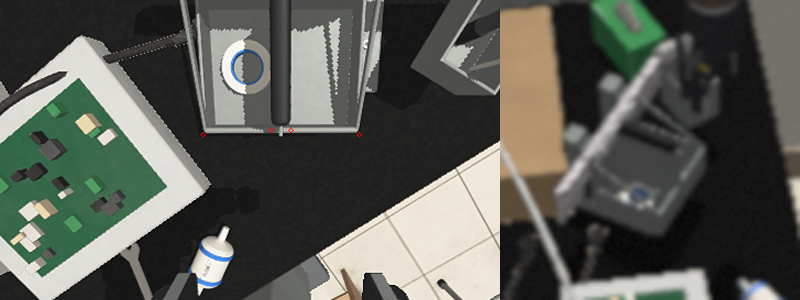

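```bash
python3 - <<'E'
import cv2,pickle
from h import *
im=cv2.cvtColor(cv2.imread("pics/w10.png"),cv2.COLOR_BGR2GRAY); i=pickle.load(open("w10.pkl","rb"))
print(im[112:126,180:192]);print(im[112:126,322:334]);print("col220",im[110:126,220],"bar",im[104:122,255])
for pit in(0,3,7.5):
    # rotate about strip edge home point
    e=np.array([.0769,0,.0831]); Rt=Ro.from_euler("Y",np.radians(pit)); H=np.r_[W(RACK,(-.0745,.0395,.06)),RACK[3]]
    print(pit,[proj(i,W(H,Rt.apply(np.array(X)-e)+e)).round(1).tolist() for X in((-.055,.07,.048),(-.055,-.07,.048),(-.044,0,.122))])
E
```

```text
[[ 21  23  18  55 135 157 153  89  88 103 103 103]
 [ 23  21  20  33  94 158 150  95 102 102 103 103]
 [ 22  17  16  27  84 160 152 102 100 102 102  99]
 [ 19  24  21  24  71 156 155 120  99  99  98  95]
 [ 24  24  20  19  62 150 158 144 145 148 149 148]
 [ 24  23  21  19  64 153 158 160 172 171 172 172]
 [ 22  23  25  20  26  80 155 178 183 182 182 182]
 [ 22  19  21  19  19  58 140 167 168 168 168 167]
 [ 31  19  23  21  16  23  68 141 152 147 147 145]
 [ 34  28  21  25  23  23  17  25  38  34  37  36]
 [ 35  27  21  21  23  21  21  22  23  18  23  21]
 [ 29  19  19  23  21  26  33  25  30  20  24  25]
 [ 32  30  34  33  29  32  34  34  32  29  33  23]
 [ 35  31  35  35  35  32  32  32  34  33  32  31]]
[[ 77  81 118 156 156  28  33  34  29  32  32  31]
 [ 76  82 128 159 169  26  31  34  30  33  33  33]
 [ 77  83 136 153 114  23  31  32  30  31  34  33]
 [113  97 142 156 104  24  31  30  37  32  33  35]
 [160 132 145 154  57  27  30  35  37  33  35  38]
 [192 191 166 156  45  29  32  35  35  35  35  34]
 [189 188 173 102  23  29  32  33  34  33  34  32]
 [157 159 146  43  28  29  34  34  35  36  35  34]
 [ 95  95  44  25  29  34  31  31  35  33  32  33]
 [ 26  26  29  32  32  31  31  33  33  31  31  28]
 [ 34  33  32  34  31  33  34  34  35  31  35  31]
 [ 35  32  32  31  30  31  33  35  34  33  32  31]
 [ 34  33  28  33  33  33  33  33  34  34  33  32]
 [ 32  35  32  30  30  32  32  33  33  33  31  31]]
col220 [178 179 180 123  87  94 150 174 185 165 134  31  23  28  33  32] bar [ 66  66  67  66  65  66  63  60  45  36  80 173 181 178 178 178 180 181]
0 [[184.4, 121.2], [325.6, 120.9], [254.6, 116.5]]
3 [[183.1, 123.6], [326.9, 123.4], [254.6, 114.2]]
7.5 [[180.8, 126.8], [329.1, 126.5], [254.5, 109.7]]
```

```bash
python3 -c "
from bench import bot, vision, get_obs
print(bot.close_job())"
```

```text
the job is handed in; nothing more can be done
None
```

I hooked the caddy on the rail's free stretch beside the bin; the last wrist picture shows it level and fully home, with the tape in it, and the job is handed in. I tilted its front up about 14° by pressing its toes lightly against the rail, and I didn't move the bottle or the filter capsule.

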